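Tuck the closing strip under the lap of a heat-exchanger core and hold it for welding

TASK

Pick up the copper T-section closing strip, slide its wide flange edge under the hinged yellow lap on the press fixture, square to the lap and centred along it, until the black line comes level with the lap's red edge, without lifting the lap. Then press the strip flat on the sprung board so that the board goes down about 5 mm, and finish while the gripper is still holding it pressed down, ready for tacking. Leave the other things on the bench where they are.

Things in the scene. Friction and masses are not known exactly. Their poses are not given: they have to be found in the camera images.
- strip: Loose copper-coloured T-section strip, 0.15-0.23 kg, flat on the table. Flange 95 (x) by 120 (y) by 4 mm; origin at the centre of its underside, z up. Upright web, 10 mm thick, full length along y, at x = +17.5, z 4 to 39 mm: grip it, fingers closing along x. Edge to tuck: x = -47.5 (wide side). Black line along y at x = -27.5, 20 mm behind that edge.
- strip_line (a point): middle of the black line, on the flange's top face (strip frame x -27.5 mm, y 0, z 4 mm)
- strip_web (a point): point in the middle of the strip's web (strip frame x +17.5 mm, y 0, z 30 mm), 9 mm below the web's top
- fixture: Blue press fixture fixed on the table, base 270 (x) by 220 (y) by 12 mm; origin at the centre of its underside, z up. A blue hinge block 52 mm high stands at its -x side (x -131 to -113 mm) and carries the lap, whose free edge points to +x. The strip goes in along the fixture's -x, strip x axis parallel to and pointing like the fixture's.
- bed: Flat silver sprung board centred in the fixture, 200 (x) by 150 (y) by 10 mm; origin at the centre of its top face, 40 mm above the table when unloaded. It goes straight down up to 12 mm on springs: yields from about 3.5 N, then 1 N per mm (8.5 N at 5 mm, strip's weight included); the strip's weight alone does not move it.
- lap (a joint): Hinge angle (rad) of the lap, a yellow sheet with a red edge, 70 mm from hinge to free edge, 160 mm long along the fixture's y, 3 mm thick, 0.16 kg. 0 = resting level on its stop, underside 9 mm above the unloaded bed; grows as the free edge is lifted (0.06 rad = 4 mm at the edge). Only its weight keeps it down.
- lap_edge (a point): middle of the lap's free edge, on its underside (fixture frame x -40 mm, y 0, z 49 mm)
- collar: loose aluminium collar, 38 mm outside, 24 mm bore, 30 mm high; a bystander. Origin at the middle of its underside.
- tape: yellow tape measure, 70 x 35 x 62 mm high; a bystander. Origin at the middle of its underside.
- driver: screwdriver lying on the table; a bystander
- collar2: flat brass collar, 44 mm outside, 28 mm bore, 20 mm high; a bystander. Origin at the middle of its underside.
- stub: short aluminium tube, 28 mm diameter, 100 mm long, lying along its y; a bystander. Origin at the middle of its underside.
- spray: red can, 56 mm diameter, 150 mm high; a bystander. Origin at the middle of its underside.
Not all that is in view belongs to the job. Of the things that look like the strip, the largest one is meant.

How it is judged:
On the way, in this order (a step that is already met when the one before it is completed fails the run):
1. the strip is lifted off the table (height (world z) of strip above 0.03 m), for 0.1 s.
2. the strip's edge is under the lap, square, centred, with the line at the lap's edge (x of strip_line in the frame of fixture between -0.048 and -0.032 m and y of strip in the frame of fixture between -0.015 and 0.015 m and angle between the x axis of strip and the x axis of fixture, either way round below 0.12 rad and height (world z) of strip_line below 0.049 m), for 0.2 s.
At the end, for the whole second after the job is handed in: Strip flat on the bed (2 mm, 0.06 rad), black line within 8 mm of the lap edge, centred to 15 mm, square to 0.12 rad, edge under the lap; bed pressed down 2 to 9 mm, 3.5 to 25 N; fingers still hold the strip, which is at rest; lap down (under 0.03 rad) (all of step 2 and z of strip in the frame of bed between -0.003 and 0.002 m and z of bed in the frame of fixture between 0.031 and 0.038 m and angle between strip's own z axis and vertical below 0.06 rad and contact force between strip and bed between 3.5 and 25 N and contact force between the fingers and strip above 1 N and value of joint lap below 0.03 rad and linear speed of strip below 0.01 m/s); the arm keeps its last pose, push and grip.
It fails at once if the lap is lifted (over 0.07 rad, about 5 mm at its edge) (value of joint lap above 0.07 rad).
It fails at once if a bystander is moved more than 30 mm (distance of any of collar, tape, driver, collar2, stub, spray from where it was at the start of the episode above 0.03 m).
It also fails if it takes over 40 s, if anything falls off the work surface, if the arm or the gripper's body presses on something with over 40 N, if the wrist force passes 120 N, or if a joint passes its speed limit or range.

ROBOT

A 6-joint arm with a two-finger parallel gripper is mounted at the origin on the work surface. World frame = base frame: x ahead of the robot, y to its left, z up, the work surface at z = 0. Lengths are in m, angles in rad, forces in N, time in s.
With the tool pointing down it reaches from about 0.25 to 0.775 m from the base axis. Payload 4 kg.
Tool frame: the origin (TCP) lies between the finger pads; the fingertips stand 14 mm ahead of it and the grasp point (between the pads) lies 5 mm behind it; z points along the fingers, y is the direction in which the jaws open and shut (so a half turn about z gives the same grasp; the last joint's range is limited). The gripper opens to 94 mm and grips with 3 to 60 N. Pads are 16 mm wide; open, the fingers measure 119 mm over their backs; the gripper's body (75 mm by 177 mm) begins 78 mm behind the grasp point.
Start: joints at [-1.41, 0.087, 1.371, -0, 1.684, -0.103], TCP at [0.143, -0.531, 0.22] pointing down, gripper open.
Joint ranges: [-3.1, 3.1], [-0.76, 2.03], [0.27, 2.55], [-1.08, 4.22], [0.17, 2.65], [-2.57, 2.57]. Speed limits (rad/s): [2.79, 2.79, 3.14, 3.14, 3.14, 3.14].

INTERFACE

Orientations are given as [roll, pitch, yaw] about the fixed x, y, z axes, in that order (R = Rz(yaw) Ry(pitch) Rx(roll)).
In Python, from bench import robot, cams, spotter gives the robot as it stands.
- The arm moves only by the shell command python3 -m inch 'ROWS'. ROWS is JSON, a list of rows, each an object of numbers: "grip": the opening, from 0 (shut) to 1 (fully open); "dx", "dy", "dz": the shift along the tool's x, y, z in units of 25 mm (1.0 is 25 mm); "rx", "ry", "rz": the turn, a rotation vector about the tool's x, y, z in units of 5 degrees (1.0 is 5 degrees). A call has 1 to 12 rows; each row shifts and turns the pose as measured when the row begins, along the tool's axes as they then stand; what a row does not reach is not made up. A row lasts 1/8 s, in which the tool goes at most 62.5 mm and 10.7 degrees, less where a joint would pass 70% of its speed; a pose out of reach is approached as far as the arm can. A call is refused whole if a number of a shift passes 1 or a number of a turn 1, either way. A call with a gripper value outside its range is refused whole. The fingers move at their own pace and stop on an object; the grip force is fixed at half the most. Time passes only in rows, so rows that do not move let the fingers close. It gives the time, the measured TCP pose, the force and the opening at its end, in the units of the state.
- robot.get_obs(): the state, without advancing time (a new reading comes with each control period).
- cams.snapshot(name): name is "side" or "top"; returns a dict with "frame" (480x640x3 uint8, red, green, blue), "intrinsics" (3x3 intrinsics, pixels), "eye" and "orientation" of the camera in the world. Camera axes: x right, y up, looking along -z (the intrinsics and any distortion apply to the point x, -y, -z); pixel columns grow to the right and rows downward; lengths in m; the calibration is good to about 2 mm. A picture is of the moment at which its call begins. There is no depth.
- robot.close_job(): hands the job in, once; it reports no verdict.
Trained networks look in a picture, given as the dict that the camera call returned (one of the last four; its "shot" number tells which), for a name from the list of things; names that differ only in an ending like _2 or _b are one class to them, and where a whole thing is asked for, a point or a joint stands for the part that bears it (a point fixed in the world has none). Each returns a list of dicts, best first, with "score" (0 to 1); they miss things now and then, are a little off and sometimes report something else, mostly with a low value. They report only what shows in the picture. A call takes as long as a camera call. They do not tell look-alikes from the thing itself.
- spotter.regions_of(picture, query): "pixels" (480x640 bool, what is visible of it) and "extent" ([left, top, right, bottom] in pixels, round what is visible of it).
- spotter.place_of(picture, query): "pixel" ([column, row] in pixels: a listed point, or the origin of a listed thing).
The state is a dict: "time": time; "joint_positions": joint angles; "qvel": joint speeds; "joint_torque": joint torques, N m; "tool_pos": TCP position; "ee_rot": TCP orientation; "wrist_force": force on the tool from outside, world axes, zero at the start; "wrist_torque": the same for the moment, N m; "width": finger opening in m.
Only numpy, scipy, OpenCV 4.12 (cv2) and the standard library are available. Lean on these libraries where they do the work, as an engineer would, in place of code of your own. Each camera call takes 0.05 s, during which the arm holds its last target.

## Working session

There is one attempt and no reset: what is moved stays moved. The work goes in short steps, Python scripts to look and compute and a shell command to move; the robot and the scene stay as the last step left them, time stands still between calls to the robot, and variables do not carry over. Pictures are saved under pics/ and viewed, and the job is handed in when it is done.

```bash
ls; mkdir -p pics; cat > h.py <<'E'
import numpy as np,cv2
from bench import robot,cams,spotter
from scipy.spatial.transform import Rotation as R
def cam(p):
    o=np.array(p['orientation'],float)
    if o.shape==(3,3): M=o
    elif o.size==3: M=R.from_euler('xyz',o).as_matrix()
    else: M=None
    return np.array(p['intrinsics']),np.array(p['eye']),M
def w2p(p,X):
    K,e,M=cam(p); c=(np.atleast_2d(X)-e)@M; c=c*[1,-1,-1]; u=c@K.T; return u[:,:2]/u[:,2:]
def p2w(p,uv,z):
    K,e,M=cam(p); uv=np.atleast_2d(uv); d=np.c_[uv,np.ones(len(uv))]@np.linalg.inv(K).T*[1,-1,-1]; d=d@M.T
    return e+d*((z-e[2])/d[:,2])[:,None]
def save(p,n): cv2.imwrite('pics/'+n+'.png',p['frame'][:,:,::-1])
E
python3 - <<'E'
from h import *
for n in ['top','side']:
    p=cams.snapshot(n); save(p,n+'0'); print({k:v for k,v in p.items() if k!='frame'})
    for q in ['strip','strip_line','strip_web','fixture','bed','lap_edge']:
        print(q,[(np.round(d['pixel'],1).tolist(),round(d['score'],2)) for d in spotter.place_of(p,q)][:4])
o=robot.get_obs(); print(o)
E
```

```text
pics
{'intrinsics': array([[499.53887778,   0.        , 317.68176288],
       [  0.        , 499.53887778, 241.61380455],
       [  0.        ,   0.        ,   1.        ]]), 'eye': array([0.36700334, 0.00871019, 1.22905028]), 'orientation': array([ 0.13568377, -0.00566059, -1.54513101]), 'shot': 1}
strip [([407.9, 340.4], 0.73), ([442.9, 196.0], 0.68), ([413.6, 266.3], 0.64)]
strip_line [([433.3, 194.5], 0.74), ([420.5, 275.2], 0.65), ([412.0, 348.7], 0.6)]
strip_web [([445.7, 190.5], 0.82), ([408.7, 335.0], 0.74), ([413.6, 258.1], 0.71)]
fixture [([213.2, 241.9], 0.7)]
bed [([209.8, 237.9], 0.97)]
lap_edge [([210.5, 254.6], 0.66), ([508.2, 285.1], 0.54)]
{'intrinsics': array([[578.3585995 ,   0.        , 320.97265122],
       [  0.        , 578.3585995 , 236.86310706],
       [  0.        ,   0.        ,   1.        ]]), 'eye': array([ 0.23892002, -0.89132962,  0.88694782]), 'orientation': array([ 0.86798372,  0.00802294, -0.32265562]), 'shot': 2}
strip [([237.2, 374.0], 0.72), ([333.3, 354.4], 0.7), ([434.9, 353.7], 0.61)]
strip_line [([326.4, 358.8], 0.86), ([234.0, 379.5], 0.82)
[... 246 characters left out ...]
0.9), ([359.9, 465.1], 0.74)]
{'time': 0.7, 'joint_positions': array([-1.41006794e+00,  8.71895473e-02,  1.37068768e+00,  1.74879645e-06,
        1.68363378e+00, -1.03111661e-01]), 'qvel': array([-0.00048579, -0.00056962,  0.00022208,  0.00033694, -0.0004513 ,
        0.00094641]), 'joint_torque': array([-5.43817387e-04, -3.39907157e+01, -3.02517200e+01,  7.17090676e-02,
        2.34705670e-02,  1.38230078e-06]), 'tool_pos': array([ 0.1434258 , -0.53098014,  0.21951785]), 'ee_rot': array([3.14151127e+00, 6.67482321e-06, 2.63840245e-01]), 'wrist_force': array([-0.50358536, -0.51602521, -0.93641449]), 'wrist_torque': array([-0.03434895, -0.02526135, -0.00571188]), 'width': 0.09403007652180823}
```

View pics/top0.png

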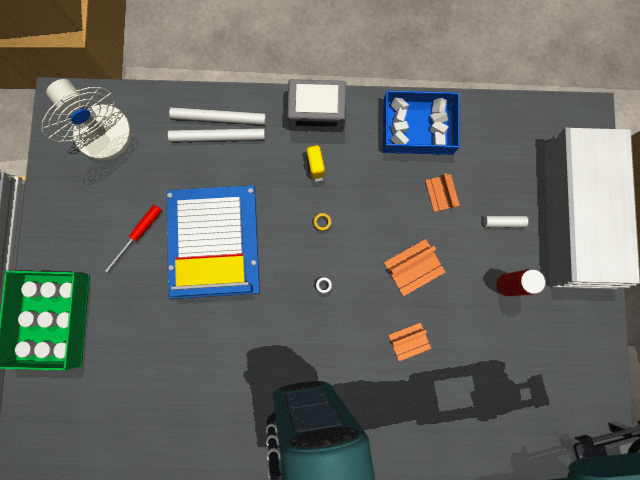

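View pics/side0.png

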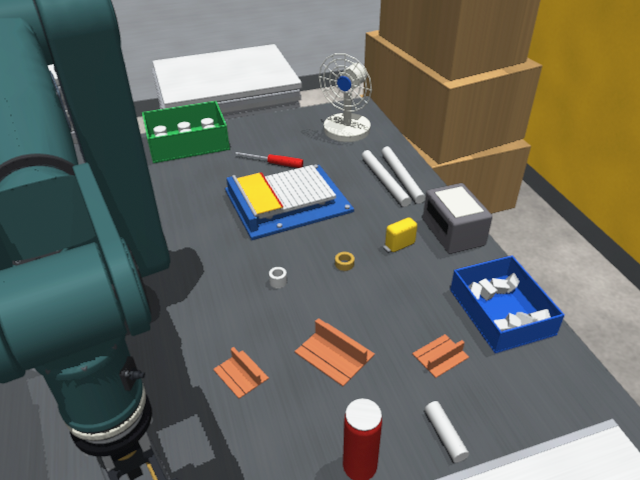

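The top view shows three orange T-strips: (408,340) small, (443,192) small and (414,266) largest. The side view agrees: (237,374), (435,354) and the largest at (333,354). I choose the largest. The fixture is at (213,240), with the lap toward the robot.

```bash
cat > m.py <<'E'
from h import *
from scipy.optimize import least_squares
def pose2(x,y,a,P,z0=0):
    c,s=np.cos(a),np.sin(a); P=np.asarray(P,float)
    return np.c_[x+c*P[:,0]-s*P[:,1], y+s*P[:,0]+c*P[:,1], P[:,2]+z0]
E
python3 - <<'E'
from m import *
p=cams.snapshot('top')
s=cams.snapshot('side')
f=p['frame'][215:315,365:465]; cv2.imwrite('pics/c1.png',cv2.resize(f[:,:,::-1],None,fx=6,fy=6,interpolation=cv2.INTER_CUBIC))
f=p['frame'][175:305,155:270]; cv2.imwrite('pics/c2.png',cv2.resize(f[:,:,::-1],None,fx=4.5,fy=4.5,interpolation=cv2.INTER_CUBIC))
f=s['frame'][310:390,285:385]; cv2.imwrite('pics/c3.png',cv2.resize(f[:,:,::-1],None,fx=6,fy=6,interpolation=cv2.INTER_CUBIC))
for q,n in (('strip','strip'),('fixture','fixture'),('bed','bed'),('lap','lap')):
  for d in spotter.regions_of(p,q)[:3]:
    m=d['pixels'].astype(np.uint8); c,_=cv2.findContours(m,0,2); c=max(c,key=cv2.contourArea)
    print(q,round(d['score'],2),m.sum(),np.round(d['extent']),cv2.boxPoints(cv2.minAreaRect(c)).round(1).tolist())
    b=cv2.boxPoints(cv2.minAreaRect(c)); print(p2w(p,b,{'strip':.004,'fixture':.012,'bed':.04,'lap':.05}[q])[:,:2].round(4).tolist())
E
```

```text
strip 0.91 1898 [384. 241. 444. 298.] [[382.6000061035156, 261.70001220703125], [428.1000061035156, 236.39999389648438], [447.3999938964844, 271.1000061035156], [401.8999938964844, 296.3999938964844]]
[[0.4888, -0.1551], [0.5547, -0.2676], [0.4696, -0.3147], [0.4049, -0.2029]]
strip 0.65 1014 [387. 322. 426. 362.] [[387.29998779296875, 334.29998779296875], [421.29998779296875, 320.70001220703125], [432.0, 347.6000061035156], [398.1000061035156, 361.20001220703125]]
[[0.313, -0.1679], [0.3475, -0.2501], [0.2841, -0.2759], [0.2501, -0.1941]]
strip 0.56 845 [427. 175. 459. 215.] [[424.1000061035156, 179.6999969482422], [449.20001220703125, 172.10000610351562], [459.0, 204.60000610351562], [433.79998779296875, 212.10000610351562]]
[[0.699, -0.2581], [0.7203, -0.3217], [0.6372, -0.3453], [0.6163, -0.2822]]
fixture 0.82 9844 [164. 187. 260. 298.] [[161.10000610351562, 189.6999969482422], [254.60000610351562, 184.5], [260.70001220703125, 294.1000061035156], [167.1999969482422, 299.29998779296875]]
[[0.6533, 0.3992], [0.6729, 0.1672], [0.4013, 0.1409], [0.383, 0.3661]]
bed 0.6 3639 [177. 197. 244. 256.] [[175.0, 199.10000610351562], [239.60000610351562, 196.5], [241.89999389648438, 254.1999969482422], [177.3000030517578, 256.79998779296875]]
[[0.6243, 0.355], [0.6351, 0.1988], [0.4943, 0.1866], [0.4839, 0.3404]]
lap 0.73 1964 [173. 254. 244. 284.] [[173.60000610351562, 256.20001220703125], [242.6999969482422, 252.3000030517578], [244.39999389648438, 282.29998779296875], [175.1999969482422, 286.20001220703125]]
[[0.4842, 0.3466], [0.4977, 0.1833], [0.4269, 0.1761], [0.4136, 0.3381]]
```

View pics/c1.png

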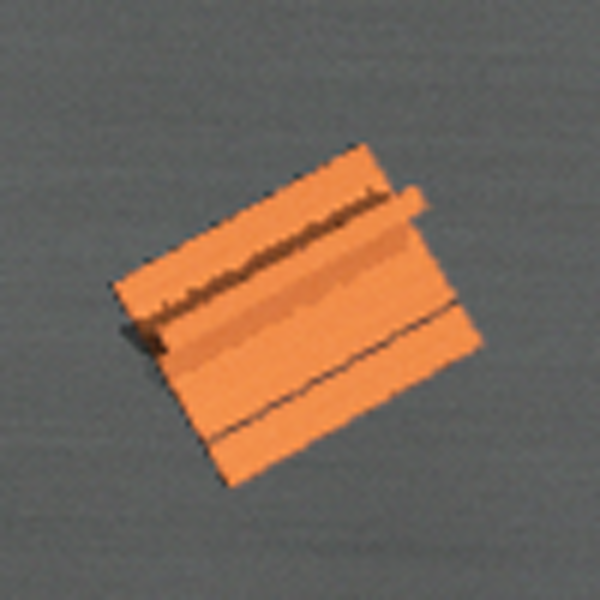

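View pics/c2.png

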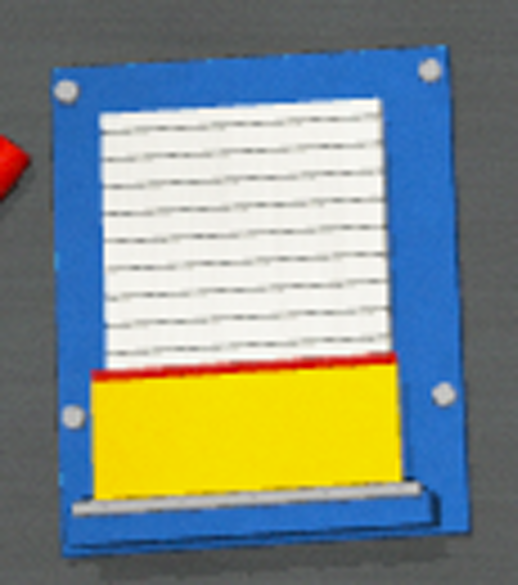

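View pics/c3.png

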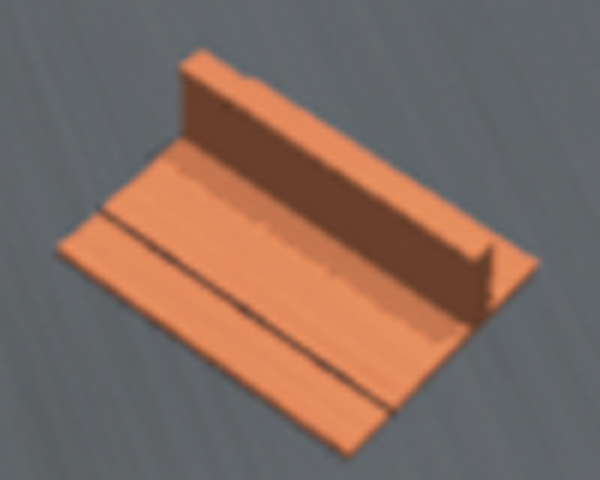

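```bash
cat >> m.py <<'E'
def fit(obs,x0):
    # obs list of (picture,pix Nx2,P Nx3)
    f=lambda q: np.concatenate([(w2p(p,pose2(*q,P))-u).ravel() for p,u,P in obs])
    r=least_squares(f,x0,loss='soft_l1'); return r.x,f(r.x)
E
python3 - <<'E'
from m import *
p=cams.snapshot('top'); s=cams.snapshot('side')
u=np.array([(115,285),(365,143),(483,343),(232,488),(209,440),(457,300)])/6+[365,215]-.4
P=[(.0475,.06,.004),(.0475,-.06,.004),(-.0475,-.06,.004),(-.0475,.06,.004),(-.0275,.06,.004),(-.0275,-.06,.004)]
us=np.array([(540,262),(348,457),(60,247),(99,208),(394,411)])/6+[285,310]-.4
Ps=[(.0475,-.06,.004),(-.0475,-.06,.004),(-.0475,.06,.004),(-.0275,.06,.004),(-.0275,-.06,.004)]
for o in ([(p,u,P)],[(s,us,Ps)],[(p,u,P),(s,us,Ps)]):
    q,r=fit(o,[.48,-.235,0.5]); print('strip',q.round(4),r.round(1))
v=np.array([(52,68),(446,45),(470,533),(62,557),(92,375),(396,357),(100,113),(381,97)])/4.5+[155,175]-.4
Q=[(.135,.11,.012),(.135,-.11,.012),(-.135,-.11,.012),(-.135,.11,.012),(-.04,.08,.052),(-.04,-.08,.052),(.1,.075,.04),(.1,-.075,.04)]
q,r=fit([(p,v,Q)],[.53,.26,0]); print('fix',q.round(4),r.round(1))
f=s['frame'][155:245,215:365]; cv2.imwrite('pics/c4.png',cv2.resize(f[:,:,::-1],None,fx=5,fy=5,interpolation=cv2.INTER_CUBIC))
E
```

```text
strip [ 0.4781 -0.2335  0.5375] [-0.1 -0.2 -0.1 -0.1  0.2 -0.1  0.  -0.2 -0.3  0.6  0.3  0. ]
strip [ 0.4789 -0.2321  0.5317] [-0.1  0.1  0.3 -0.6 -0.1  0.   0.4  0.3 -0.5  0.1]
strip [ 0.4785 -0.2329  0.5351] [-0.4 -0.4 -0.3 -0.2 -0.1 -0.1 -0.3 -0.4 -0.6  0.4  0.  -0.1 -0.1  0.4
  0.3 -0.2 -0.2  0.5  0.3  0.7 -0.4  0.5]
fix [0.5286 0.2661 0.0871] [-0.3  0.1  0.4  0.   0.   0.  -0.3  0.3 -0.  -0.8  0.1 -0.8  0.3  0.5
 -0.3  0.5]
```

View pics/c4.png

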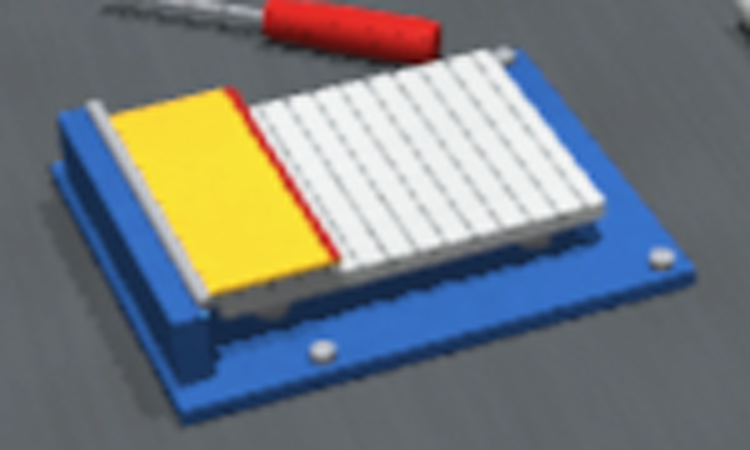

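```bash
python3 - <<'E'
from m import *
p=cams.snapshot('top'); s=cams.snapshot('side')
v=np.array([(52,68),(446,45),(470,533),(62,557),(92,375),(396,357),(100,113),(381,97)])/4.5+[155,175]-.4
Q=[(.135,.11,.012),(.135,-.11,.012),(-.135,-.11,.012),(-.135,.11,.012),(-.04,.08,.052),(-.04,-.08,.052),(.1,.075,.04),(.1,-.075,.04)]
w=np.array([(695,270),(518,50),(337,262),(232,88),(605,203)])/5+[215,155]-.4
S=[(.135,-.11,.012),(.135,.11,.012),(-.04,-.08,.052),(-.04,.08,.052),(.1,-.075,.04)]
q,r=fit([(s,w,S)],[.53,.26,0]); print('fix side',q.round(4),r.round(1))
q,r=fit([(p,v,Q),(s,w,S)],[.53,.26,0]); print('fix',q.round(4),r.round(1))
for n in ['spray','tape','collar','collar2','stub']:
    d=spotter.place_of(p,n); e=spotter.place_of(s,n)
    print(n,[(p2w(p,d[i]['pixel'],0)[0,:2].round(3),round(d[i]['score'],2)) for i in range(min(2,len(d)))],[p2w(s,i['pixel'],0)[0,:2].round(3) for i in e[:1]])
st=np.array([.4785,-.2329,.5351])
web=pose2(*st,[(.0175,0,0)])[0]; print('web',web, 'yaw',st[2]+np.pi/2)
c=q; tgt=pose2(*c,[(-.0125,0,0)])[0]; print('strip tgt',tgt,'web tgt',pose2(*c,[(.005,0,0)])[0])
o=robot.get_obs(); print(web-o['tool_pos'], o['ee_rot'])
E
```

```text
fix side [0.5265 0.264  0.0885] [ 0.1  0.2  0.3 -0.3  0.5 -0.3 -0.4  0.2 -0.5  0.2]
fix [0.528  0.2659 0.0865] [-0.2  0.3  0.6  0.3  0.1  0.3 -0.2  0.6  0.1 -0.5  0.2 -0.6  0.4  0.8
 -0.1  0.7  0.3 -0.3  0.7 -0.8  0.8 -0.8  0.  -0.4 -0.3 -0.2]
spray [(array([ 0.445, -0.466]), 0.93)] [array([ 0.441, -0.457])]
tape [(array([0.732, 0.022]), 0.86)] [array([0.723, 0.024])]
collar [(array([ 0.428, -0.007]), 0.66), (array([ 0.432, -0.465]), 0.65)] [array([ 0.581, -0.012])]
collar2 [(array([ 0.428, -0.007]), 0.66), (array([ 0.432, -0.465]), 0.65)] [array([ 0.581, -0.012])]
stub [] [array([ 0.602, -0.451])]
web [ 0.49355381 -0.22397628  0.        ] yaw 2.1058963267948965
strip tgt [0.51549699 0.26478582 0.        ] web tgt [0.53293154 0.26629794 0.        ]
[ 0.35015633  0.30701378 -0.21949593] [3.14153695e+00 1.30965374e-06 2.63767305e-01]
```

```bash
R='{"dx":1,"dy":-0.49}'; python3 -m inch '[{"grip":1,"dx":1,"dy":-0.49},{"grip":1,"dx":1,"dy":-0.49},{"grip":1,"dx":1,"dy":-0.49},{"grip":1,"dx":1,"dy":-0.49},{"grip":1,"dx":1,"dy":-0.49},{"grip":1,"dx":1,"dy":-0.49},{"grip":1,"dx":1,"dy":-0.49},{"grip":1,"dx":1,"dy":-0.49},{"grip":1,"dx":1,"dy":-0.49},{"grip":1,"dx":1,"dy":-0.49}]'
python3 -m inch '[{"grip":1,"rz":-1},{"grip":1,"rz":-1},{"grip":1,"rz":-1},{"grip":1,"rz":-1},{"grip":1,"rz":-1},{"grip":1,"rz":-1},{"grip":1,"rz":-1},{"grip":1,"rz":-1},{"grip":1,"rz":-1},{"grip":1,"rz":-1},{"grip":1,"rz":-1},{"grip":1,"rz":-1}]'
cat > go.py <<'E'
import sys
from m import *
# target x y z yaw -> remaining in tool units
t=np.array([float(a) for a in sys.argv[1:5]])
o=robot.get_obs(); M=R.from_euler('xyz',o['ee_rot'])
T=R.from_euler('xyz',[np.pi,0,t[3]])
d=M.inv().apply(t[:3]-o['tool_pos'])/.025
r=np.rad2deg((M.inv()*T).as_rotvec())/5
print('t',round(o['time'],2),'pos',o['tool_pos'].round(4),'rot',o['ee_rot'].round(3),'d',d.round(2),'r',r.round(2),'F',o['wrist_force'].round(1),'w',round(o['width'],4),'q',o['joint_positions'].round(2))
E
python3 go.py .4935 -.224 .12 2.106
```

```text
t 1.7 pos [ 0.1434 -0.531   0.2195] rot [3.142 0.    0.264] d [16.72 -8.2   3.98] r [  0.     0.   -21.11] F [ 0.7 -0.7  0.3] w 0.0943 q [-1.41  0.09  1.37  0.    1.68 -0.1 ]invalid input at $[0]: expected keys grip, dx, dy, dz, rx, ry, rz
invalid input at $[0]: expected keys grip, dx, dy, dz, rx, ry, rz
```

All seven keys are required and nothing moved, so I'll write the full rows.

```bash
python3 -m inch '[{"grip":1,"dx":1,"dy":-0.49,"dz":0,"rx":0,"ry":0,"rz":0},{"grip":1,"dx":1,"dy":-0.49,"dz":0,"rx":0,"ry":0,"rz":0},{"grip":1,"dx":1,"dy":-0.49,"dz":0,"rx":0,"ry":0,"rz":0},{"grip":1,"dx":1,"dy":-0.49,"dz":0,"rx":0,"ry":0,"rz":0},{"grip":1,"dx":1,"dy":-0.49,"dz":0,"rx":0,"ry":0,"rz":0},{"grip":1,"dx":1,"dy":-0.49,"dz":0,"rx":0,"ry":0,"rz":0},{"grip":1,"dx":1,"dy":-0.49,"dz":0,"rx":0,"ry":0,"rz":0},{"grip":1,"dx":1,"dy":-0.49,"dz":0,"rx":0,"ry":0,"rz":0},{"grip":1,"dx":1,"dy":-0.49,"dz":0,"rx":0,"ry":0,"rz":0},{"grip":1,"dx":1,"dy":-0.49,"dz":0,"rx":0,"ry":0,"rz":0},{"grip":1,"dx":1,"dy":-0.49,"dz":0,"rx":0,"ry":0,"rz":0},{"grip":1,"dx":1,"dy":-0.49,"dz":0,"rx":0,"ry":0,"rz":0}]'
python3 go.py .4935 -.224 .12 2.106
```

```text
time: 3.2
tool_pos: [0.4014, -0.3056, 0.2198]
ee_rot: [3.14, -0.001, 0.259]
wrist_force: [0.1, -0.7, -0.5]
width: 0.0939
t 3.2 pos [ 0.4014 -0.3056  0.2198] rot [ 3.14e+00 -1.00e-03  2.59e-01] d [ 4.39 -2.22  3.99] r [ 2.000e-02  2.000e-02 -2.116e+01] F [ 0.1 -0.7 -0.5] w 0.0939 q [-0.76 -0.02  1.48 -0.    1.68  0.55]
```

```bash
python3 -m inch '[{"grip":1,"dx":0,"dy":0,"dz":0,"rx":0,"ry":0,"rz":-1},{"grip":1,"dx":0,"dy":0,"dz":0,"rx":0,"ry":0,"rz":-1},{"grip":1,"dx":0,"dy":0,"dz":0,"rx":0,"ry":0,"rz":-1},{"grip":1,"dx":0,"dy":0,"dz":0,"rx":0,"ry":0,"rz":-1},{"grip":1,"dx":0,"dy":0,"dz":0,"rx":0,"ry":0,"rz":-1},{"grip":1,"dx":0,"dy":0,"dz":0,"rx":0,"ry":0,"rz":-1},{"grip":1,"dx":0,"dy":0,"dz":0,"rx":0,"ry":0,"rz":-1},{"grip":1,"dx":0,"dy":0,"dz":0,"rx":0,"ry":0,"rz":-1},{"grip":1,"dx":0,"dy":0,"dz":0,"rx":0,"ry":0,"rz":-1},{"grip":1,"dx":0,"dy":0,"dz":0,"rx":0,"ry":0,"rz":-1},{"grip":1,"dx":0,"dy":0,"dz":0,"rx":0,"ry":0,"rz":-1},{"grip":1,"dx":0,"dy":0,"dz":0,"rx":0,"ry":0,"rz":-1}]'
python3 go.py .4935 -.224 .12 2.106
```

```text
time: 4.7
tool_pos: [0.4032, -0.3035, 0.2203]
ee_rot: [3.139, 0.002, 1.346]
wrist_force: [0.4, 0.3, 0.3]
width: 0.0939
t 4.7 pos [ 0.4032 -0.3035  0.2203] rot [3.139e+00 2.000e-03 1.346e+00] d [3.91 2.8  4.02] r [ 0.02  0.03 -8.71] F [0.4 0.3 0.3] w 0.0939 q [-0.76 -0.02  1.48  0.    1.68 -0.53]
```

```bash
python3 -m inch '[{"grip":1,"dx":0,"dy":0,"dz":0.2,"rx":0,"ry":0,"rz":-1},{"grip":1,"dx":0,"dy":0,"dz":0.2,"rx":0,"ry":0,"rz":-1},{"grip":1,"dx":0,"dy":0,"dz":0.2,"rx":0,"ry":0,"rz":-1},{"grip":1,"dx":0,"dy":0,"dz":0.2,"rx":0,"ry":0,"rz":-1},{"grip":1,"dx":0,"dy":0,"dz":0.2,"rx":0,"ry":0,"rz":-1},{"grip":1,"dx":0,"dy":0,"dz":0.2,"rx":0,"ry":0,"rz":-1},{"grip":1,"dx":0,"dy":0,"dz":0.2,"rx":0,"ry":0,"rz":-1},{"grip":1,"dx":0,"dy":0,"dz":0.2,"rx":0,"ry":0,"rz":-1},{"grip":1,"dx":0,"dy":0,"dz":0,"rx":0,"ry":0,"rz":-0.9}]'
python3 go.py .4935 -.224 .12 2.106
```

```text
time: 5.82
tool_pos: [0.4034, -0.3037, 0.1797]
ee_rot: [3.14, 0.004, 2.15]
wrist_force: [0.1, -0.3, 0.3]
width: 0.0942
t 5.83 pos [ 0.4034 -0.3037  0.1797] rot [3.14  0.004 2.15 ] d [0.71 4.76 2.39] r [0.01 0.05 0.5 ] F [ 0.1 -0.3  0.3] w 0.0942 q [-0.76 -0.01  1.55  0.    1.6  -1.34]
```

```bash
python3 -m inch '[{"grip":1,"dx":0.14,"dy":0.95,"dz":0.4,"rx":0,"ry":0,"rz":0.3},{"grip":1,"dx":0.14,"dy":0.95,"dz":0.4,"rx":0,"ry":0,"rz":0.1},{"grip":1,"dx":0.14,"dy":0.95,"dz":0.4,"rx":0,"ry":0,"rz":0},{"grip":1,"dx":0.14,"dy":0.95,"dz":0.4,"rx":0,"ry":0,"rz":0},{"grip":1,"dx":0.14,"dy":0.9,"dz":0.4,"rx":0,"ry":0,"rz":0},{"grip":1,"dx":0,"dy":0,"dz":0,"rx":0,"ry":0,"rz":0}]'
python3 go.py .4935 -.224 .025 2.106
python3 - <<'E'
from m import *
p=cams.snapshot('top'); s=cams.snapshot('side')
f=np.hstack([p['frame'][180:330,330:480],s['frame'][260:410,260:410]])[:,:,::-1]
cv2.imwrite('pics/c5.png',cv2.resize(f,None,fx=2.6,fy=2.6))
E
```

```text
time: 6.58
tool_pos: [0.497, -0.2261, 0.1289]
ee_rot: [3.14, 0.006, 2.112]
wrist_force: [0.1, 0.1, 0.6]
width: 0.0941
t 6.58 pos [ 0.497  -0.2261  0.1289] rot [3.14  0.006 2.112] d [ 0.17 -0.08  4.16] r [0.01 0.07 0.07] F [0.1 0.1 0.6] w 0.0941 q [-0.53  0.11  1.53 -0.    1.5  -1.07]
```

View pics/c5.png

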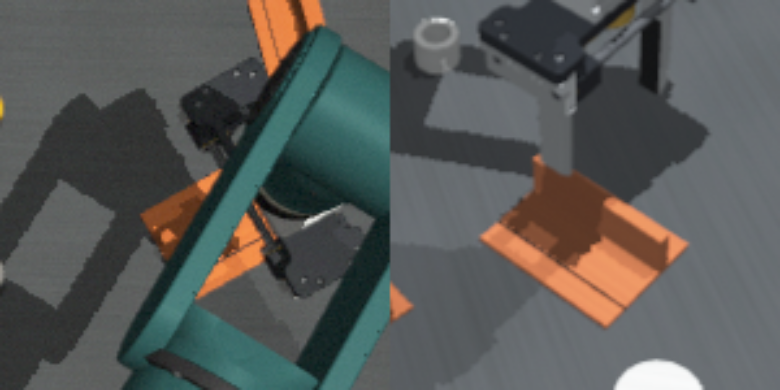

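The fingers straddle the web of the large strip; in the right half the near finger is at about (565,170), beside the web. I'll descend.

```bash
python3 -m inch '[{"grip":1,"dx":0.1,"dy":-0.08,"dz":0.8,"rx":0,"ry":0.07,"rz":0.07},{"grip":1,"dx":0.07,"dy":0,"dz":0.8,"rx":0,"ry":0,"rz":0},{"grip":1,"dx":0,"dy":0,"dz":0.8,"rx":0,"ry":0,"rz":0},{"grip":1,"dx":0,"dy":0,"dz":0.8,"rx":0,"ry":0,"rz":0},{"grip":1,"dx":0,"dy":0,"dz":0.4,"rx":0,"ry":0,"rz":0},{"grip":1,"dx":0,"dy":0,"dz":0,"rx":0,"ry":0,"rz":0}]'
python3 go.py .4935 -.224 .025 2.106
```

```text
time: 7.42
tool_pos: [0.4882, -0.2283, 0.0347]
ee_rot: [-3.141, 0.001, 2.097]
wrist_force: [-0.6, 0.3, -0.4]
width: 0.0939
t 7.42 pos [ 0.4882 -0.2283  0.0347] rot [-3.141e+00  1.000e-03  2.097e+00] d [0.04 0.27 0.39] r [-0.    0.01 -0.11] F [-0.6  0.3 -0.4] w 0.0939 q [-0.54  0.17  1.65 -0.    1.31 -1.07]
```

```bash
python3 -m inch '[{"grip":1,"dx":0.04,"dy":0.27,"dz":0.2,"rx":0,"ry":0,"rz":-0.11},{"grip":1,"dx":0,"dy":0,"dz":0.17,"rx":0,"ry":0,"rz":0}]'
python3 go.py .4935 -.224 .025 2.106
```

```text
time: 7.68
tool_pos: [0.4948, -0.2247, 0.0266]
ee_rot: [3.14, 0.004, 2.106]
wrist_force: [-0.2, 0.7, 0.7]
width: 0.094
t 7.67 pos [ 0.4948 -0.2247  0.0266] rot [3.14  0.004 2.106] d [ 0.05 -0.03  0.07] r [0.02 0.05 0.  ] F [-0.2  0.7  0.7] w 0.094 q [-0.53  0.19  1.65 -0.    1.3  -1.07]
```

```bash
python3 -m inch '[{"grip":0,"dx":0.05,"dy":-0.03,"dz":0.05,"rx":0,"ry":0,"rz":0},{"grip":0,"dx":0,"dy":0,"dz":0,"rx":0,"ry":0,"rz":0},{"grip":0,"dx":0,"dy":0,"dz":0,"rx":0,"ry":0,"rz":0},{"grip":0,"dx":0,"dy":0,"dz":0,"rx":0,"ry":0,"rz":0},{"grip":0,"dx":0,"dy":0,"dz":0,"rx":0,"ry":0,"rz":0},{"grip":0,"dx":0,"dy":0,"dz":0,"rx":0,"ry":0,"rz":0}]'
python3 go.py .4935 -.224 .025 2.106
```

```text
time: 8.43
tool_pos: [0.4942, -0.2242, 0.0264]
ee_rot: [3.139, 0.006, 2.107]
wrist_force: [0.9, 0.8, 0.1]
width: 0.0374
t 8.43 pos [ 0.4942 -0.2242  0.0264] rot [3.139 0.006 2.107] d [ 0.02 -0.02  0.05] r [0.03 0.07 0.01] F [0.9 0.8 0.1] w 0.0374 q [-0.53  0.19  1.66 -0.    1.29 -1.07]
```

```bash
python3 -m inch '[{"grip":0,"dx":0,"dy":0,"dz":0,"rx":0,"ry":0,"rz":0},{"grip":0,"dx":0,"dy":0,"dz":0,"rx":0,"ry":0,"rz":0},{"grip":0,"dx":0,"dy":0,"dz":0,"rx":0,"ry":0,"rz":0},{"grip":0,"dx":0,"dy":0,"dz":0,"rx":0,"ry":0,"rz":0},{"grip":0,"dx":0,"dy":0,"dz":0,"rx":0,"ry":0,"rz":0}]'
python3 go.py .4935 -.224 .025 2.106
```

```text
time: 9.05
tool_pos: [0.4943, -0.2241, 0.0264]
ee_rot: [3.139, 0.006, 2.107]
wrist_force: [0.2, 0.1, 0.3]
width: 0.0096
t 9.05 pos [ 0.4943 -0.2241  0.0264] rot [3.139 0.006 2.107] d [ 0.02 -0.03  0.06] r [0.03 0.07 0.01] F [0.2 0.1 0.3] w 0.0096 q [-0.53  0.19  1.66 -0.    1.29 -1.07]
```

```bash
python3 -m inch '[{"grip":0,"dx":0,"dy":0,"dz":-0.5,"rx":0,"ry":0,"rz":0},{"grip":0,"dx":0,"dy":0,"dz":-1,"rx":0,"ry":0,"rz":0},{"grip":0,"dx":0,"dy":0,"dz":-1,"rx":0,"ry":0,"rz":0},{"grip":0,"dx":0,"dy":0,"dz":-1,"rx":0,"ry":0,"rz":0},{"grip":0,"dx":0,"dy":0,"dz":-1,"rx":0,"ry":0,"rz":0},{"grip":0,"dx":0,"dy":0,"dz":-0.5,"rx":0,"ry":0,"rz":0},{"grip":0,"dx":0,"dy":0,"dz":0,"rx":0,"ry":0,"rz":0.9},{"grip":0,"dx":0,"dy":0,"dz":0,"rx":0,"ry":0,"rz":0.9},{"grip":0,"dx":0,"dy":0,"dz":0,"rx":0,"ry":0,"rz":0.9},{"grip":0,"dx":0,"dy":0,"dz":0,"rx":0,"ry":0,"rz":0.9},{"grip":0,"dx":0,"dy":0,"dz":0,"rx":0,"ry":0,"rz":0.9},{"grip":0,"dx":0,"dy":0,"dz":0,"rx":0,"ry":0,"rz":0.3}]'
python3 go.py .598 .272 .14 1.6573
python3 - <<'E'
from m import *
p=cams.snapshot('top'); s=cams.snapshot('side'); save(s,'s6')
E
```

```text
time: 10.55
tool_pos: [0.491, -0.2224, 0.1559]
ee_rot: [-3.141, 0.001, 1.674]
wrist_force: [0.1, 0.5, -1.2]
width: 0.0102
t 10.55 pos [ 0.491  -0.2224  0.1559] rot [-3.141e+00  1.000e-03  1.674e+00] d [19.23  6.3   0.62] r [-0.01  0.01  0.19] F [ 0.1  0.5 -1.2] w 0.0102 q [-0.53  0.08  1.5  -0.    1.56 -0.63]
```

View pics/s6.png

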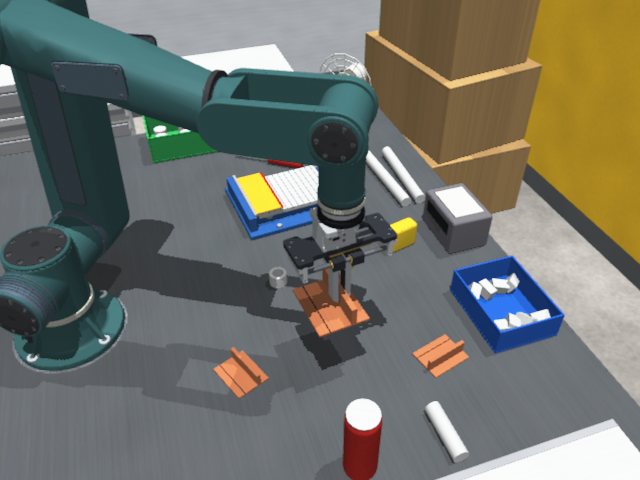

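The strip is held level at (332,305) and clear of everything. I'll carry it across.

```bash
python3 -m inch '[{"grip":0,"dx":1,"dy":0.33,"dz":0,"rx":0,"ry":0,"rz":0.1},{"grip":0,"dx":1,"dy":0.33,"dz":0,"rx":0,"ry":0,"rz":0.1},{"grip":0,"dx":1,"dy":0.33,"dz":0,"rx":0,"ry":0,"rz":0},{"grip":0,"dx":1,"dy":0.33,"dz":0,"rx":0,"ry":0,"rz":0},{"grip":0,"dx":1,"dy":0.33,"dz":0,"rx":0,"ry":0,"rz":0},{"grip":0,"dx":1,"dy":0.33,"dz":0,"rx":0,"ry":0,"rz":0},{"grip":0,"dx":1,"dy":0.33,"dz":0,"rx":0,"ry":0,"rz":0},{"grip":0,"dx":1,"dy":0.33,"dz":0,"rx":0,"ry":0,"rz":0},{"grip":0,"dx":1,"dy":0.33,"dz":0,"rx":0,"ry":0,"rz":0},{"grip":0,"dx":1,"dy":0.33,"dz":0,"rx":0,"ry":0,"rz":0},{"grip":0,"dx":1,"dy":0.33,"dz":0,"rx":0,"ry":0,"rz":0},{"grip":0,"dx":1,"dy":0.33,"dz":0,"rx":0,"ry":0,"rz":0}]'
python3 go.py .598 .272 .14 1.6573
```

```text
time: 12.15
tool_pos: [0.563, 0.0932, 0.1546]
ee_rot: [-3.139, 0.001, 1.665]
wrist_force: [-0.4, 0.1, -2.1]
width: 0.0098
t 12.15 pos [0.563  0.0932 0.1546] rot [-3.139e+00  1.000e-03  1.665e+00] d [6.99 2.07 0.57] r [-0.03  0.01  0.08] F [-0.4  0.1 -2.1] w 0.0098 q [ 0.07  0.16  1.42 -0.    1.56 -0.03]
```

```bash
python3 -m inch '[{"grip":0,"dx":1,"dy":0.3,"dz":0.1,"rx":0,"ry":0,"rz":0.08},{"grip":0,"dx":1,"dy":0.3,"dz":0.1,"rx":0,"ry":0,"rz":0},{"grip":0,"dx":1,"dy":0.3,"dz":0.1,"rx":0,"ry":0,"rz":0},{"grip":0,"dx":1,"dy":0.3,"dz":0.1,"rx":0,"ry":0,"rz":0},{"grip":0,"dx":1,"dy":0.3,"dz":0.1,"rx":0,"ry":0,"rz":0},{"grip":0,"dx":1,"dy":0.3,"dz":0.1,"rx":0,"ry":0,"rz":0},{"grip":0,"dx":0.6,"dy":0.2,"dz":0,"rx":0,"ry":0,"rz":0},{"grip":0,"dx":0,"dy":0,"dz":0,"rx":0,"ry":0,"rz":0}]'
python3 go.py .598 .272 .075 1.6573
```

```text
time: 13.15
tool_pos: [0.5982, 0.2688, 0.137]
ee_rot: [-3.136, 0.003, 1.667]
wrist_force: [0.7, -0.5, -1.4]
width: 0.0097
t 13.15 pos [0.5982 0.2688 0.137 ] rot [-3.136e+00  3.000e-03  1.667e+00] d [0.14 0.02 2.48] r [-0.06  0.03  0.11] F [ 0.7 -0.5 -1.4] w 0.0097 q [ 0.34  0.35  1.22 -0.    1.58  0.24]
```

```bash
python3 -m inch '[{"grip":0,"dx":0.14,"dy":0.02,"dz":0.5,"rx":-0.06,"ry":0,"rz":0.1},{"grip":0,"dx":0,"dy":0,"dz":0.6,"rx":0,"ry":0,"rz":0},{"grip":0,"dx":0,"dy":0,"dz":0.6,"rx":0,"ry":0,"rz":0},{"grip":0,"dx":0,"dy":0,"dz":0.4,"rx":0,"ry":0,"rz":0},{"grip":0,"dx":0,"dy":0,"dz":0.2,"rx":0,"ry":0,"rz":0},{"grip":0,"dx":0,"dy":0,"dz":0,"rx":0,"ry":0,"rz":0}]'
python3 go.py .598 .272 .069 1.6573
python3 - <<'E'
from m import *
p=cams.snapshot('top'); s=cams.snapshot('side')
f=np.hstack([p['frame'][170:310,150:290],s['frame'][120:260,220:360]])[:,:,::-1]
cv2.imwrite('pics/c7.png',cv2.resize(f,None,fx=2.85,fy=4,interpolation=cv2.INTER_CUBIC))
f=s['frame'][130:250,210:370][:,:,::-1]
cv2.imwrite('pics/c8.png',cv2.resize(f,None,fx=5,fy=5,interpolation=cv2.INTER_CUBIC))
E
```

```text
time: 13.9
tool_pos: [0.5973, 0.2687, 0.0739]
ee_rot: [-3.138, 0.005, 1.655]
wrist_force: [-0.9, 0.2, -2.1]
width: 0.0098
t 13.9 pos [0.5973 0.2687 0.0739] rot [-3.138  0.005  1.655] d [0.13 0.04 0.2 ] r [-0.04  0.06 -0.03] F [-0.9  0.2 -2.1] w 0.0098 q [ 0.34  0.39  1.3  -0.    1.46  0.25]
```

View pics/c8.png

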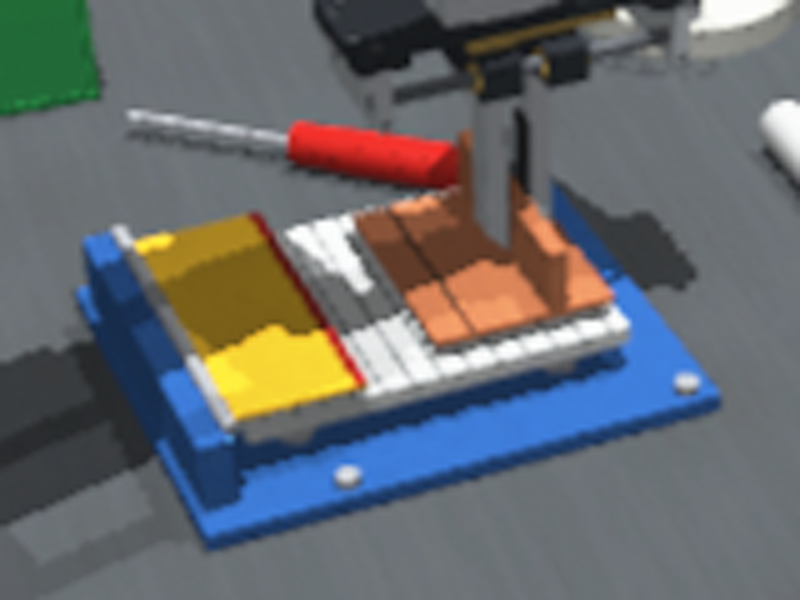

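View pics/c7.png

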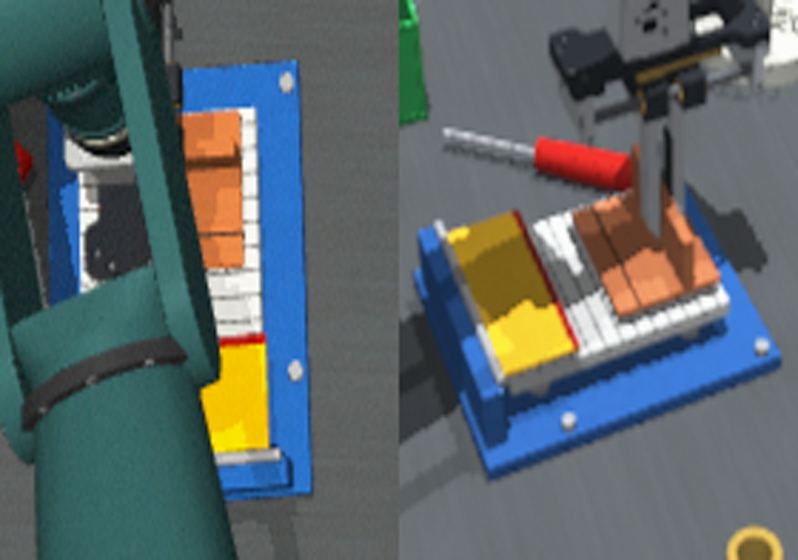

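```bash
python3 - <<'E'
from m import *
s=cams.snapshot('side')
u=np.array([(437,343),(472,333),(612,294),(357,213),(390,203)])/5+[210,130]-.4
P=np.array([(-.0475,-.06,.004),(-.0275,-.06,.004),(.0475,-.06,.004),(-.0475,.06,.004),(-.0275,.06,.004)])
def f(q,ful=True):
    M=R.from_euler('ZYX',[q[3],q[4],q[5]]); return (w2p(s,M.apply(P)+q[:3])-u).ravel()
q0=[.58,.267,.0475,.085,0,0]
print('level pred resid',f(q0).round(1))
r=least_squares(lambda q:np.r_[f(q),(q[2]-.0475)/.003,q[4]/.1,q[5]/.03],q0); print(r.x.round(4),r.fun.round(2))
# expected strip from tcp
o=robot.get_obs(); print(pose2(o['tool_pos'][0],o['tool_pos'][1],o['ee_rot'][2]-np.pi/2,[(-.0175,0,0)]).round(4))
C=w2p(s,pose2(.528,.2659,.0865,[(.1,-.075,.04),(-.04,-.08,.052),(-.04,.08,.052)])); print(((C+.4-[210,130])*5).round(0))
E
```

```text
level pred resid [ 0.5 -0.2  1.2 -0.2  1.2  0.3 -0.6  0.5  0.   0.7]
[ 0.58    0.2691  0.0473  0.0587 -0.0299  0.0076] [-0.5  -0.11  0.18 -0.17  0.49  0.04 -0.43  0.03  0.27  0.18 -0.06 -0.3
  0.25]
[[0.5805 0.2676 0.    ]]
[[629. 327.]
 [366. 383.]
 [257. 211.]]
```

```bash
python3 -m inch '[{"grip":0,"dx":0.13,"dy":0,"dz":0.14,"rx":0,"ry":0,"rz":0},{"grip":0,"dx":0.03,"dy":0,"dz":0.06,"rx":0,"ry":0,"rz":0},{"grip":0,"dx":0,"dy":-0.3,"dz":0,"rx":0,"ry":0,"rz":0},{"grip":0,"dx":0,"dy":0,"dz":0,"rx":0,"ry":0,"rz":0}]'
python3 go.py .533 .2663 .069 1.6573
```

```text
time: 14.55
tool_pos: [0.5903, 0.2732, 0.0714]
ee_rot: [3.14, 0.004, 1.655]
wrist_force: [1.1, 0.2, -0.8]
width: 0.01
t 14.55 pos [0.5903 0.2732 0.0714] rot [3.14  0.004 1.655] d [-0.08 -2.31  0.09] r [ 0.01  0.04 -0.03] F [ 1.1  0.2 -0.8] w 0.01 q [ 0.35  0.38  1.32 -0.    1.45  0.26]
```

```bash
python3 -m inch '[{"grip":0,"dx":-0.05,"dy":-0.3,"dz":0.1,"rx":0,"ry":0,"rz":0},{"grip":0,"dx":0,"dy":-0.3,"dz":0,"rx":0,"ry":0,"rz":0},{"grip":0,"dx":0,"dy":0,"dz":0,"rx":0,"ry":0,"rz":0}]'
python3 go.py .533 .2663 .069 1.6573
python3 - <<'E'
from m import *
s=cams.snapshot('side')
f=s['frame'][130:250,210:370][:,:,::-1]
cv2.imwrite('pics/c9.png',cv2.resize(f,None,fx=5,fy=5,interpolation=cv2.INTER_CUBIC))
E
```

```text
time: 14.92
tool_pos: [0.5741, 0.2704, 0.0688]
ee_rot: [3.141, 0.004, 1.655]
wrist_force: [0.1, 0.3, -1.9]
width: 0.0099
t 14.93 pos [0.5741 0.2704 0.0688] rot [3.141 0.004 1.655] d [-0.03 -1.65 -0.01] r [ 0.01  0.04 -0.02] F [ 0.1  0.3 -1.9] w 0.0099 q [ 0.35  0.34  1.37 -0.    1.43  0.27]
```

View pics/c9.png

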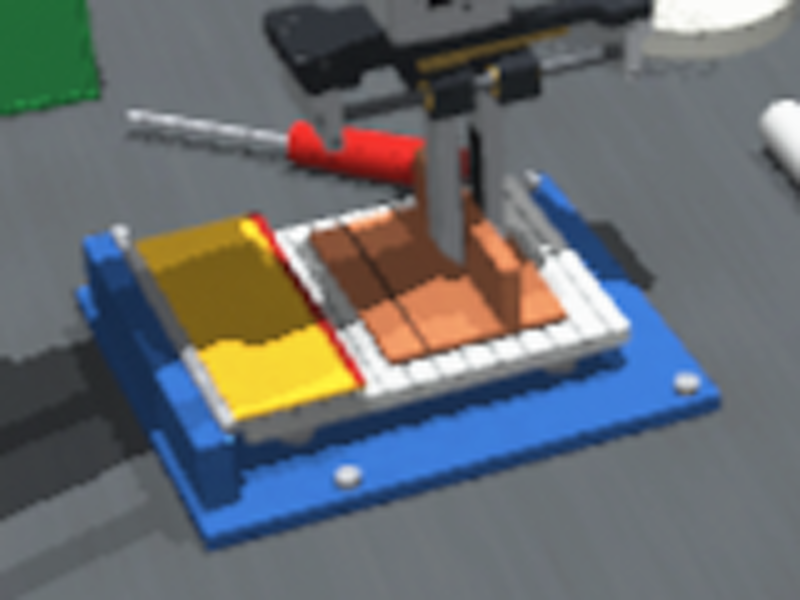

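The strip lies level just above the board. Its front edge, (312,232) to (388,362), is parallel to the red lap edge. I'll continue under the lap.

```bash
python3 -m inch '[{"grip":0,"dx":-0.03,"dy":-0.35,"dz":0,"rx":0,"ry":0,"rz":0},{"grip":0,"dx":0,"dy":-0.35,"dz":0,"rx":0,"ry":0,"rz":0},{"grip":0,"dx":0,"dy":0,"dz":0,"rx":0,"ry":0,"rz":0}]'
python3 go.py .533 .2663 .069 1.6573
```

```text
time: 15.35
tool_pos: [0.5558, 0.268, 0.0689]
ee_rot: [3.14, 0.004, 1.655]
wrist_force: [0.0, 0.7, -1.4]
width: 0.0097
t 15.35 pos [0.5558 0.268  0.0689] rot [3.14  0.004 1.655] d [ 0.01 -0.92 -0.  ] r [ 0.02  0.04 -0.03] F [ 0.   0.7 -1.4] w 0.0097 q [ 0.36  0.31  1.42 -0.    1.42  0.28]
```

```bash
python3 -m inch '[{"grip":0,"dx":0,"dy":-0.3,"dz":0,"rx":0,"ry":0,"rz":0},{"grip":0,"dx":0,"dy":-0.2,"dz":0,"rx":0,"ry":0,"rz":0},{"grip":0,"dx":0,"dy":0,"dz":0,"rx":0,"ry":0,"rz":0}]'
python3 go.py .533 .2663 .069 1.6573
python3 - <<'E'
from m import *
s=cams.snapshot('side')
f=s['frame'][130:250,210:370][:,:,::-1]
cv2.imwrite('pics/c10.png',cv2.resize(f,None,fx=5,fy=5,interpolation=cv2.INTER_CUBIC))
E
```

```text
time: 15.72
tool_pos: [0.5425, 0.267, 0.0691]
ee_rot: [3.14, 0.003, 1.655]
wrist_force: [0.2, -0.2, -1.7]
width: 0.01
t 15.72 pos [0.5425 0.267  0.0691] rot [3.140e+00 3.000e-03 1.655e+00] d [ 0.01 -0.38  0.  ] r [ 0.02  0.04 -0.03] F [ 0.2 -0.2 -1.7] w 0.01 q [ 0.37  0.28  1.45 -0.    1.41  0.28]
```

View pics/c10.png

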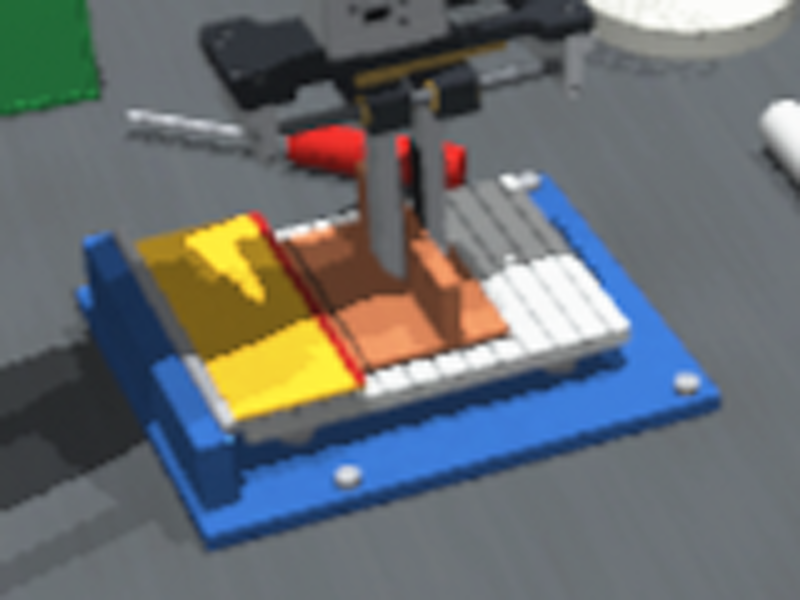

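The edge is under the lap and the lap is undisturbed. The black line is still just outside the red edge.

```bash
python3 -m inch '[{"grip":0,"dx":0,"dy":-0.2,"dz":0,"rx":0,"ry":0,"rz":0},{"grip":0,"dx":0,"dy":-0.13,"dz":0,"rx":0,"ry":0,"rz":0},{"grip":0,"dx":0,"dy":0,"dz":0,"rx":0,"ry":0,"rz":0}]'
python3 go.py .533 .2663 .062 1.6573
python3 - <<'E'
from m import *
s=cams.snapshot('side')
f=s['frame'][160:220,240:320][:,:,::-1]
cv2.imwrite('pics/c11.png',cv2.resize(f,None,fx=10,fy=10,interpolation=cv2.INTER_CUBIC))
q=[.528,.2659,.0865]
a=w2p(s,pose2(*q,[(-.04,-.06,.0465),(-.04,.06,.0465),(-.04,-.06,.052),(-.04,.06,.052),(-.035,-.06,.0465),(-.035,.06,.0465)]));print(((a+.5-[240,160])*10).round(0).tolist())
E
```

```text
time: 16.15
tool_pos: [0.5341, 0.2662, 0.0691]
ee_rot: [3.14, 0.003, 1.655]
wrist_force: [-0.2, -0.4, -1.8]
width: 0.0099
t 16.15 pos [0.5341 0.2662 0.0691] rot [3.140e+00 3.000e-03 1.655e+00] d [ 0.01 -0.05  0.28] r [ 0.02  0.04 -0.03] F [-0.2 -0.4 -1.8] w 0.0099 q [ 0.37  0.26  1.47 -0.    1.41  0.29]
[[405.0, 439.0], [242.0, 181.0], [404.0, 421.0], [241.0, 163.0], [425.0, 434.0], [261.0, 177.0]]
```

View pics/c11.png

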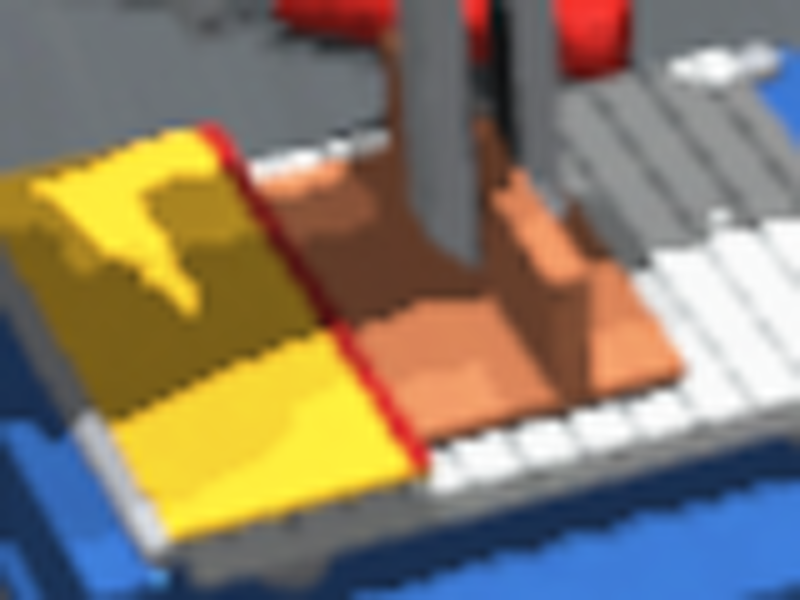

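```bash
python3 - <<'E'
from m import *
s=cams.snapshot('side')
q=[.528,.2659,.0865]
g=lambda X:((w2p(s,X)+.5-[240,160])*10).round(0).tolist()
print('lap corner near/far',g(pose2(*q,[(-.04,-.08,.052),(-.04,-.08,.049),(-.04,.08,.052)])))
for dx in (-.005,0,.005): print(dx,'strip near-right top, web near top corners',g(pose2(*q,[(-.0125+.0475+dx,-.06,.0465),(-.0125+.0225+dx,-.06,.0815),(-.0125+.0125+dx,-.06,.0815)])))
p=cams.snapshot('top'); f=p['frame'][180:300,170:270][:,:,::-1]
cv2.imwrite('pics/c12.png',cv2.resize(f,None,fx=5,fy=5,interpolation=cv2.INTER_CUBIC))
h=lambda X:((w2p(p,X)+.5-[170,180])*5).round(0).tolist()
print('top: lap -y corner',h(pose2(*q,[(-.04,-.08,.052)])),'strip +x,-y corner',h(pose2(*q,[(.035,-.06,.0465),(.0,-.06,.0815),(.01,-.06,.0815)])))
E
```

```text
lap corner near/far [[433.0, 467.0], [434.0, 477.0], [215.0, 123.0]]
-0.005 strip near-right top, web near top corners [[673.0, 369.0], [574.0, 276.0], [535.0, 286.0]]
0 strip near-right top, web near top corners [[692.0, 364.0], [593.0, 271.0], [554.0, 281.0]]
0.005 strip near-right top, web near top corners [[711.0, 359.0], [612.0, 266.0], [574.0, 276.0]]
top: lap -y corner [[367.0, 369.0]] strip +x,-y corner [[320.0, 218.0], [311.0, 279.0], [310.0, 258.0]]
```

View pics/c12.png

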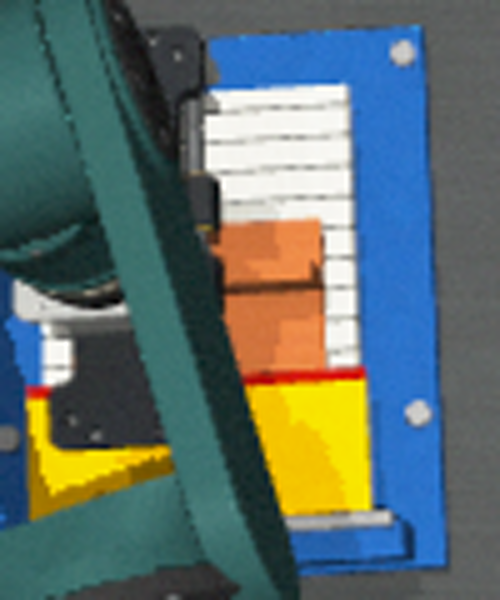

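Line and position agree: the top-view corner is predicted at (320,218) and seen at (320,218), and the side view is within 2 mm. Now I press.

```bash
python3 -m inch '[{"grip":0,"dx":0,"dy":0,"dz":0.1,"rx":0,"ry":0,"rz":0},{"grip":0,"dx":0,"dy":0,"dz":0.1,"rx":0,"ry":0,"rz":0},{"grip":0,"dx":0,"dy":0,"dz":0,"rx":0,"ry":0,"rz":0}]'
python3 go.py .533 .2663 .0614 1.6573
```

```text
time: 16.68
tool_pos: [0.5349, 0.2663, 0.0654]
ee_rot: [3.139, 0.003, 1.655]
wrist_force: [-2.0, -0.8, 2.6]
width: 0.0098
t 16.68 pos [0.5349 0.2663 0.0654] rot [3.139e+00 3.000e-03 1.655e+00] d [ 0.01 -0.07  0.16] r [ 0.03  0.04 -0.03] F [-2.  -0.8  2.6] w 0.0098 q [ 0.37  0.27  1.47 -0.    1.4   0.29]
```

```bash
python3 -m inch '[{"grip":0,"dx":0,"dy":0,"dz":0.1,"rx":0,"ry":0,"rz":0},{"grip":0,"dx":0,"dy":0,"dz":0.08,"rx":0,"ry":0,"rz":0},{"grip":0,"dx":0,"dy":0,"dz":0,"rx":0,"ry":0,"rz":0}]'
python3 go.py .533 .2663 .0614 1.6573
```

```text
time: 17.05
tool_pos: [0.5349, 0.2664, 0.0629]
ee_rot: [3.138, 0.003, 1.655]
wrist_force: [-2.6, -0.6, 5.2]
width: 0.0101
t 17.05 pos [0.5349 0.2664 0.0629] rot [3.138e+00 3.000e-03 1.655e+00] d [ 0.   -0.08  0.06] r [ 0.04  0.04 -0.03] F [-2.6 -0.6  5.2] w 0.0101 q [ 0.37  0.27  1.48 -0.    1.39  0.29]
```

```bash
python3 -m inch '[{"grip":0,"dx":0,"dy":0,"dz":0.1,"rx":0,"ry":0,"rz":0},{"grip":0,"dx":0,"dy":0,"dz":0,"rx":0,"ry":0,"rz":0},{"grip":0,"dx":0,"dy":0,"dz":0,"rx":0,"ry":0,"rz":0}]'
python3 go.py .533 .2663 .0614 1.6573
python3 - <<'E'
from m import *
s=cams.snapshot('side');p=cams.snapshot('top')
f=s['frame'][140:230,220:340][:,:,::-1]
cv2.imwrite('pics/c13.png',cv2.resize(f,None,fx=6.5,fy=6.5,interpolation=cv2.INTER_CUBIC))
f=p['frame'][180:300,170:270][:,:,::-1]
cv2.imwrite('pics/c14.png',cv2.resize(f,None,fx=5,fy=5,interpolation=cv2.INTER_CUBIC))
for i in range(4):
  cams.snapshot('top'); o=robot.get_obs(); print(o['tool_pos'].round(4),o['wrist_force'].round(2),o['wrist_torque'].round(2),o['width'])
E
```

```text
time: 17.42
tool_pos: [0.5349, 0.2664, 0.063]
ee_rot: [3.137, 0.003, 1.655]
wrist_force: [-1.5, -0.2, 5.8]
width: 0.0099
t 17.43 pos [0.5349 0.2664 0.063 ] rot [3.137e+00 3.000e-03 1.655e+00] d [ 0.   -0.08  0.06] r [ 0.05  0.04 -0.03] F [-1.5 -0.2  5.8] w 0.0099 q [ 0.37  0.27  1.48 -0.    1.39  0.29]
[0.5349 0.2664 0.0629] [-2.29 -0.54  3.99] [-0.41  0.6   0.03] 0.010110025190144886
[0.5349 0.2664 0.0629] [-2.02 -0.18  5.2 ] [-0.38  0.66 -0.01] 0.009601590730779822
[0.5349 0.2664 0.0629] [-1.44 -0.27  5.36] [-0.39  0.59 -0.05] 0.009929313286043536
[0.5349 0.2664 0.0629] [-2.21 -0.53  5.56] [-0.35  0.63 -0.01] 0.010141984133953574
```

View pics/c13.png

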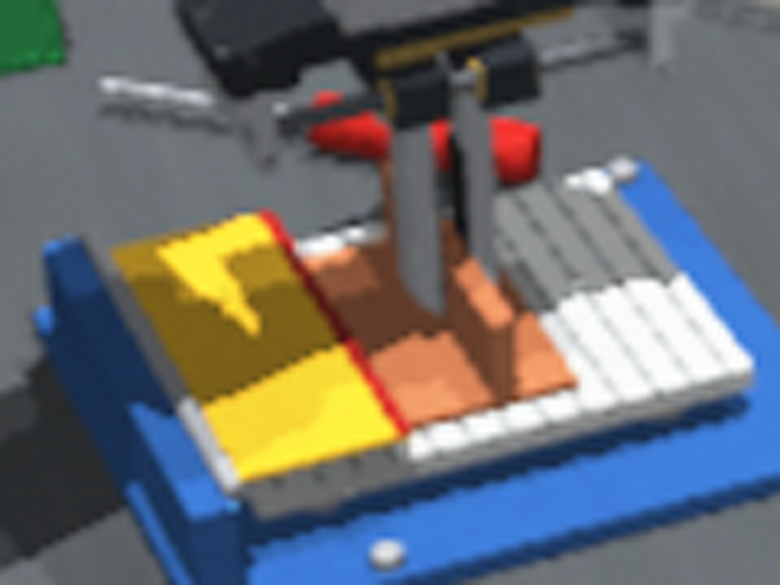

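View pics/c14.png

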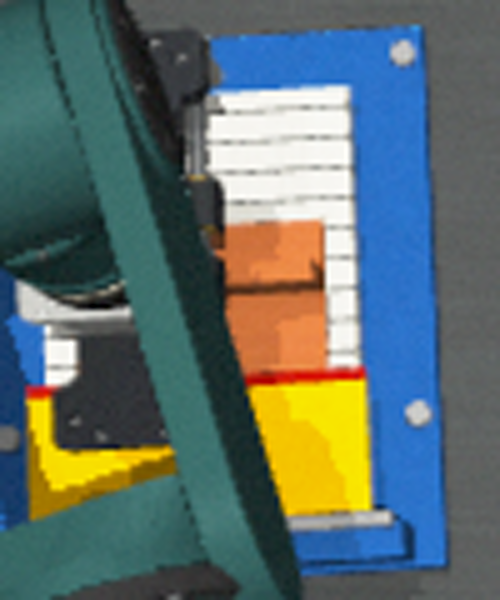

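```bash
cat > rd.py <<'E'
from m import *
L=[]
for i in range(6):
  cams.snapshot('top'); o=robot.get_obs(); L.append(np.r_[o['tool_pos']*1000,o['wrist_force'],o['wrist_torque']*1000])
print(o['time'],np.mean(L,0).round(2),o['ee_rot'].round(4))
E
python3 rd.py
python3 -m inch '[{"grip":0,"dx":0,"dy":0,"dz":0.12,"rx":0,"ry":0,"rz":0},{"grip":0,"dx":0,"dy":0,"dz":0.12,"rx":0,"ry":0,"rz":0}]'; python3 rd.py
```

```text
18.025 [ 534.91  266.37   62.85   -2.05   -0.87    5.23 -357.22  615.34  -13.2 ] [3.1372e+00 3.1000e-03 1.6547e+00]
time: 18.27
tool_pos: [0.5349, 0.2664, 0.0592]
ee_rot: [3.137, 0.003, 1.655]
wrist_force: [-3.4, -1.2, 10.3]
width: 0.0096
18.575 [ 534.93  266.37   59.35   -3.28   -1.69    8.82 -463.76  929.59  -17.29] [3.1366e+00 2.8000e-03 1.6547e+00]
```

The change in torque with force puts the pressure centre near the strip's middle, so it is lying flat. The depth is about 7 mm, so I'll ease back to about 5.

```bash
python3 -m inch '[{"grip":0,"dx":0,"dy":0,"dz":-0.04,"rx":0,"ry":0,"rz":0}]'; python3 rd.py; python3 go.py .533 .2663 .0614 1.6573
```

```text
time: 18.7
tool_pos: [0.5349, 0.2664, 0.0617]
ee_rot: [3.136, 0.003, 1.655]
wrist_force: [-2.8, -1.1, 7.3]
width: 0.0095
19.0 [ 534.92  266.36   61.66   -2.8    -0.83    7.27 -405.14  756.14   -7.91] [3.1364e+00 2.8000e-03 1.6546e+00]
t 19.0 pos [0.5349 0.2663 0.0615] rot [3.136e+00 3.000e-03 1.655e+00] d [ 0.   -0.08  0.  ] r [ 0.06  0.03 -0.03] F [-3.4  0.2  7. ] w 0.01 q [ 0.37  0.27  1.48 -0.    1.39  0.29]
```

```bash
python3 - <<'E'
from m import *
s=cams.snapshot('side')
f=s['frame'][140:230,220:340][:,:,::-1]
cv2.imwrite('pics/c15.png',cv2.resize(f,None,fx=6.5,fy=6.5,interpolation=cv2.INTER_CUBIC))
q=[.528,.2659,.0865]
g=lambda X:((w2p(s,X)+.5-[220,140])*6.5).round(0).tolist()
print('lap',g(pose2(*q,[(-.04,-.08,.052),(-.04,.08,.052)])),'bed corner',g(pose2(*q,[(.1,-.075,.04),(.1,-.075,.035)])),'strip +x-y top',g(pose2(*q,[(.035,-.06,.039)])),'web near top',g(pose2(*q,[(.01,-.06,.074),(0,-.06,.074)])))
E
```

```text
lap [[412.0, 433.0], [270.0, 210.0]] bed corner [[753.0, 360.0], [753.0, 371.0]] strip +x-y top [[580.0, 383.0]] web near top [[516.0, 323.0], [491.0, 329.0]]
```

View pics/c15.png

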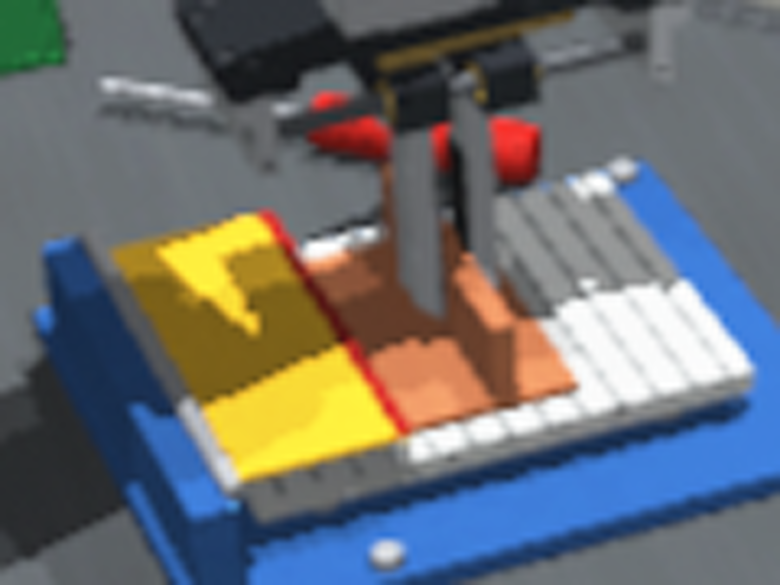

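The lap edge, (265,212) to (405,432), is at its resting position. The bed corner at (752,372) matches 5 mm of travel, and the strip corner at (577,385) is where it was predicted. I'll hand in.

```bash
python3 -c "
from bench import robot
print(robot.close_job()); o=robot.get_obs(); print(o['time'],o['tool_pos'],o['wrist_force'],o['width'])"
```

```text
the job is handed in; nothing more can be done
None
the job is handed in; nothing more can be done
```

I gripped the largest copper strip by its web and slid its wide edge under the yellow lap. I then pressed it down on the sprung board and handed the job in at about 19 s with the gripper still holding it.

My last checks before handing in:
- **Board travel:** it is down about 5 mm. The wrist force of about 7.3 N plus the strip's weight (about 1.8 N), the tool height and the board corner in the side view all agree.
- **Line position:** the strip sits within about 1–2 mm of the target. The black line is just hidden at the red edge, so I checked it from the strip's visible corners rather than by seeing it. The first side-view check put the strip about 2 mm further under the lap, but the top view matched exactly.
- **Flatness:** I inferred that the strip is flat from how the wrist torque changed with force, which puts the pressure near the strip's centre. I assumed the sensor's height for that. I did not measure the tilt directly after pressing. A fit from one picture before insertion gave 0.03 rad.
- **Lap:** its red edge is where it was at rest, so I saw no sign that it lifted.
- **Grip:** the opening is 10 mm, which matches the web.
- **Sideways force:** a steady force of about 3 N remained while pressing. The tool did not creep.
- **Bystanders:** I did not measure their positions again at the end. The arm passed well clear of them, and no contact showed in the forces.

While pressing I went to about 7 mm before easing back to 5 mm. No verdict was reported.

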